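# Hang the cleated tool bin on the leaning bench stand

### The arm

A 7-joint arm with a two-finger parallel gripper is mounted at the origin on a cart in front of the work surface, level with it; the furniture and walls round the work are solid. World frame = base frame: x ahead of the robot, y to its left, z up, the work surface at z = 0. Lengths are in m, angles in rad, forces in N, time in s.
With the tool pointing down it reaches from about 0.4 to 0.85 m from the base axis. Payload 4.5 kg.
Tool frame: the origin (TCP) lies at the very end of the fingers, on their centre line; the grasp point (between the pads) lies robot.pinch_z behind it (robot.pinch_z is the distance from the TCP to the grasp point, in m); z points along the fingers, y is the line along which they close (so a half turn about z gives the same grasp; the last joint's range is limited). The gripper opens to 88 mm and grips with 3 to 60 N. Pads are 18 mm wide; open, the fingers measure 123 mm over their backs; the gripper's body (75 mm by 187 mm) begins 45 mm behind the grasp point.
Start: joints at [1.25, 0.689, -0.195, 1.565, 0.157, 0.902, -0.215], TCP at [0.217, -0.586, 0.239] pointing down, gripper open.
Joint ranges: [-3.01, 3.01], [-0.46, 2.08], [-1.47, 1.51], [0.13, 2.56], [-1, 4.14], [0.04, 2.09], [-2.66, 2.66]. Speed limits (rad/s): [2.57, 2.57, 3.14, 3.14, 3.14, 3.14, 3.14].

### API

Orientations are given as [roll, pitch, yaw] about the fixed x, y, z axes, in that order (R = Rz(yaw) Ry(pitch) Rx(roll)).
In Python, from bench import robot, claw, planner, readout, vision, job gives the robot as it stands. Calls block until the motion is done:
- robot.move_to(position, orientation): joint-space move of the TCP to a pose.
- robot.servo_line(position, ori=None, vel=0.15, threshold=None): straight line of the TCP; ori=None keeps the orientation; vel is the mean speed in m/s. With threshold (N) it stops when the force on the tool has changed by that much, and returns True; else False.
- robot.set_joints(angles): joint-space move.
- claw.open_gripper() and claw.close_gripper(force=None): open the fingers fully, or close them until they stop; force is the grip in N (None keeps the last).
- robot.wait(seconds).
- planner.inverse_kinematics(position, orientation): joint angles nearest the present ones, or None.
- readout.observe(): the state.
- vision.get_image(name): name is "scene" or "top" or "wrist"; returns the picture (480x640x3 uint8, red, green, blue); there is no depth.
- vision.get_calibration(name): a dict with "camera_matrix" (3x3 intrinsics, pixels), "dist" ([k1, k2, p1, p2, k3] as OpenCV has them; the pictures are not rectified), "R" (3x3) and "t" (3): a world point X has camera coordinates R X + t. Camera axes: x right, y down, z forward; pixel columns grow to the right and rows downward; lengths in m; the calibration is good to about 2 mm. A picture is of the moment at which its call begins: read the wrist's pose just before it. get_calibration takes no time and is no camera call; for the wrist camera it gives the pose at the moment of the call.
A pose or a line that the arm cannot do raises robot.Unreachable and nothing moves.
- job.sign_off(): hands the job in; it is judged then, once.
The state is a dict: "time": time; "joint_positions": joint angles; "qd": joint speeds; "tau": joint torques, N m; "position": TCP position; "eef_rot": TCP orientation; "force": force on the tool from outside, world axes, zero at the start; "wrist_torque": the same for the moment, N m; "gripper_width": finger opening in m; "gripper_force": force on a finger pad.
Only numpy, scipy, OpenCV 4.12 (cv2) and the standard library are available. Lean on these libraries where they do the work, as an engineer would, in place of code of your own. Each camera call takes 0.05 s, during which the arm holds its last target. There are 200 camera calls.

### The job

Two small plywood bins stand on the bench. Take the one that has a bevelled strip across its back, tilt it back like the leaning board of the stand, bring it in from the front with its strip just over the stand's cleat, and lower it so that the strip drops in behind and the bin hangs locked, centred on the cleat with its back parallel to the board. Let go of it, and leave the flat-backed bin where it stands.

Things in the scene. Friction and masses are not known exactly. Their poses are not given: they have to be found in the camera images.
- hang_bin: Loose plywood bin, 0.3 kg, upright (mm). x to rear, z up; origin under mid-width of 12 thick back plate (x -6..6, y -55..55, z 0..100). Grip tab atop it, 12 thick, y -25..25, z 100..150: pinch along x at z 128. Tray in front to x -76, 46 high. On the rear (x 6..22) a strip, top z 96, underside bevelled from z 80 at x 6 down to z 64 at x 22, and an equally thick spacer batten at z 0..14.
- flat_bin: The other bin: same tray, back plate and grip tab (150 mm high), origin and axes, but no strip or batten: its rear is flat. Leave it. The two bins may stand in either place.
- cleat: Fixed cleat on the stand's board (mm). Origin: middle of its upper front edge, 132 above the bench; x into the board, y along the cleat, z up the board, which leans back 15 deg. Cleat x 0..16, y -70..70, z -28..0, top bevelled down to z -16 at the board's face; board top z 8. Hung home the bin's axes are parallel to these, origin (-6,0,-80). Bring it in along x at z -62..-44, then lower.
- third_hand: Soldering third hand, fixed, not to be used: round foot and an arm reaching toward the robot; spans about 120 mm either way of its origin in x, 70 mm in y, up to 137 mm high. Lift over it when crossing.

How it is judged:
By the outcome, as a careful person would: the job done as asked, in the order asked, and still so for the second after the job is handed in, with the robot touching nothing.
It also fails if it takes over 38 s, if anything falls off the work surface, if the arm or the gripper's body presses on something with over 40 N, if the wrist force passes 120 N, or if a joint passes its speed limit or range.

## Working session

There is one attempt and no reset: what is moved stays moved. The work goes in short steps, each a Python script; the robot and the scene stay as the last script left them, time stands still between calls to the robot, and variables do not carry over. Pictures are saved under pics/ and viewed, at most 10 in all, crops included, and the job is handed in when it is done.

```bash
mkdir -p pics; ls; python3 - <<'E'
from bench import robot, claw, planner, readout, vision, job
import cv2,numpy as np
np.set_printoptions(precision=4,suppress=True)
for n in ["scene","top"]:
    cv2.imwrite(f"pics/{n}0.png",vision.get_image(n)[:,:,::-1])
    print(n,vision.get_calibration(n))
print(robot.pinch_z,readout.observe())
E
```

```text
pics
scene {'camera_matrix': array([[478.6727,   0.    , 318.4841],
       [  0.    , 478.6727, 240.7699],
       [  0.    ,   0.    ,   1.    ]]), 'dist': array([-0.1133,  0.    ,  0.    ,  0.    ,  0.    ]), 'R': array([[-0.6655, -0.7462,  0.0139],
       [-0.4053,  0.3456, -0.8463],
       [ 0.6267, -0.5689, -0.5325]]), 't': array([0.3589, 0.2957, 0.7683])}
top {'camera_matrix': array([[562.2425,   0.    , 322.5662],
       [  0.    , 562.2425, 235.2852],
       [  0.    ,   0.    ,   1.    ]]), 'dist': array([-0.1164,  0.    ,  0.    ,  0.    ,  0.    ]), 'R': array([[ 0.0052, -0.9997,  0.0221],
       [-0.9892, -0.0083, -0.1462],
       [ 0.1463, -0.0211, -0.989 ]]), 't': array([0.0101, 0.5463, 1.1183])}
0.0187 {'time': 0.1, 'joint_positions': array([ 1.2498,  0.6899, -0.1945,  1.5662,  0.1573,  0.9025, -0.2151]), 'qd': array([-0.0002, -0.0004,  0.0015, -0.0019, -0.0003, -0.001 ,  0.0002]), 'tau': array([ -0.0033, -52.8503,  -1.2714, -15.3839,  -0.0525,   0.002 ,
         0.0001]), 'position': array([ 0.2169, -0.5856,  0.238 ]), 'eef_rot': array([-3.14  ,  0.0001,  0.3549]), 'force': array([-0.1651,  0.8225,  0.0381]), 'wrist_torque': array([-0.0093, -0.0216, -0.0348]), 'gripper_force': 0.0, 'gripper_width': 0.08759108042830377}
```

View pics/scene0.png

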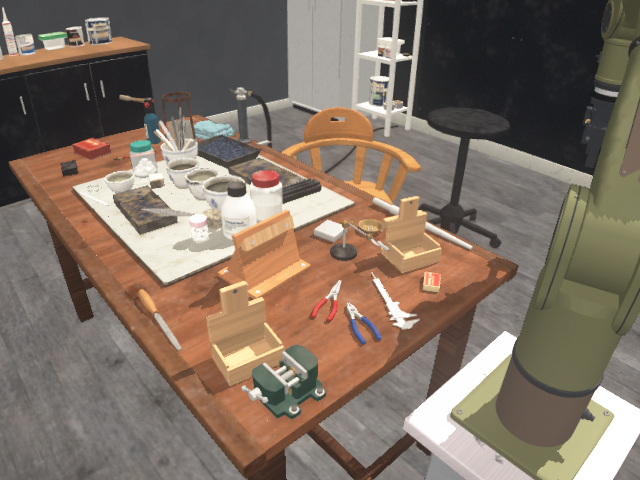

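View pics/top0.png

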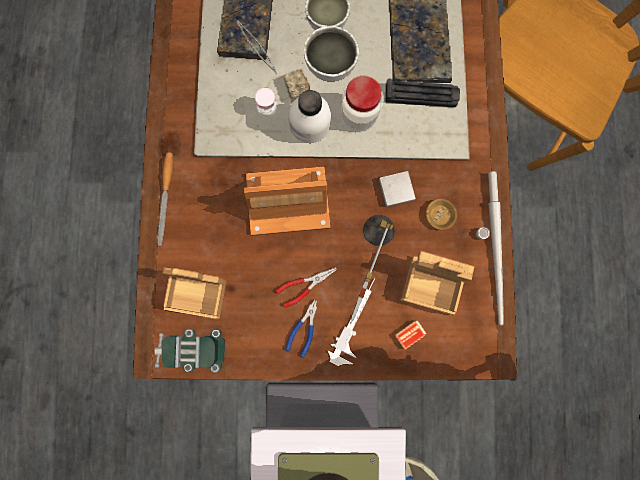

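The scene view shows the stand at (265,255) and bins at (243,330) and (410,240). In the top view the bins are at (195,290) and (437,285), the stand at (288,200) and the third hand at (378,235). Next I'll enlarge the bins and the stand.

```bash
python3 - <<'E'
import cv2,numpy as np
t=cv2.imread("pics/top0.png");s=cv2.imread("pics/scene0.png")
r=lambda im,x,y,w,h:cv2.resize(im[y:y+h,x:x+w],(400,300),interpolation=cv2.INTER_CUBIC)
cv2.imwrite("pics/crop1.png",np.vstack([np.hstack([r(t,150,250,100,75),r(t,390,240,100,75)]),np.hstack([r(t,236,155,104,78),r(s,210,205,120,90)])]))
E
```

```text
(no output)
```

View pics/crop1.png

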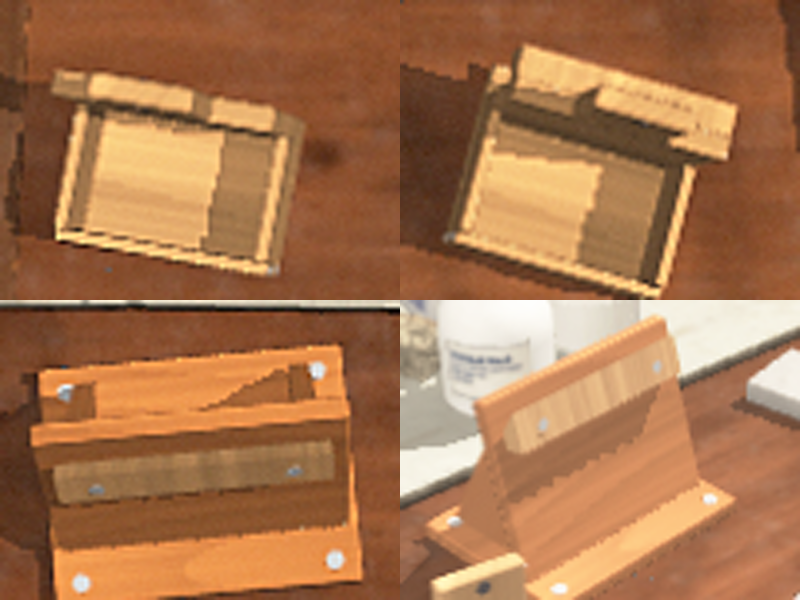

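The right-hand bin, px (437,285), has the thick double back, so that is the strip bin; the left one's back is thin. The cleat shows at crop (52–335, 440–503). I'll do a coarse location first, then check close up with the wrist camera.

```bash
cat > h.py <<'E'
from bench import robot, claw, planner, readout, vision, job
import cv2,numpy as np
from scipy.spatial.transform import Rotation as Rot
np.set_printoptions(precision=4,suppress=True)
def onplane(cal,px,z):
    "pixels (n,2) -> world points on horizontal planes z"
    px=np.asarray(px,float).reshape(-1,1,2)
    n=cv2.undistortPoints(px,cal["camera_matrix"],np.asarray(cal["dist"])).reshape(-1,2)
    d=np.c_[n,np.ones(len(n))]@cal["R"]; c=-cal["R"].T@cal["t"]
    return c+d*((np.asarray(z)-c[2])/d[:,2])[:,None]
def proj(cal,P):
    return cv2.projectPoints(np.asarray(P,float).reshape(-1,1,3),cv2.Rodrigues(cal["R"])[0],cal["t"],cal["camera_matrix"],np.asarray(cal["dist"]))[0].reshape(-1,2)
def snap(name,fn):
    cal=vision.get_calibration(name); im=vision.get_image(name)[:,:,::-1].copy()
    cv2.imwrite(fn,im); np.save(fn+".npy",cal,allow_pickle=True); return cal,im
def load(fn): return np.load(fn+".npy",allow_pickle=True).item()
def tool(R): return Rot.from_matrix(R).as_euler("xyz")
E
python3 - <<'E'
from h import *
c=vision.get_calibration("top")
print(onplane(c,[[402.5,299.3],[454.2,314.3],[164.2,310],[218.7,318]],[.046]*4))
q=lambda x,y:[236+x/3.846,155+(y-300)/3.846]
print(onplane(c,[q(56,474),q(335,449),q(60,503),q(335,478)],[.132,.132,.105,.105]))
print(onplane(c,[[380,230]],[.0]))
s=readout.observe();w=vision.get_calibration("wrist");Rt=Rot.from_euler("xyz",s["eef_rot"]).as_matrix()
print("cam in tool",Rt.T@(-w["R"].T@w["t"]-s["position"]));print((w["R"]@Rt).T);print(w["camera_matrix"])
E
```

```text
[[ 0.4154 -0.149   0.046 ]
 [ 0.385  -0.2549  0.046 ]
 [ 0.39    0.3332  0.046 ]
 [ 0.3755  0.222   0.046 ]]
[[0.5992 0.1538 0.132 ]
 [0.6131 0.0152 0.132 ]
 [0.5898 0.1544 0.105 ]
 [0.604  0.0145 0.105 ]]
[[ 0.5646 -0.11    0.    ]]
cam in tool [ 0.0786  0.0003 -0.1458]
[[ 0.0009 -0.9529 -0.3032]
 [ 1.      0.0006  0.0013]
 [-0.001  -0.3032  0.9529]]
[[381.6056   0.     317.6763]
 [  0.     381.6056 239.8048]
 [  0.       0.       1.    ]]
```

```bash
python3 - <<'E'
from h import *
bin_=[.473,-.223]; 
for nm,yaws in [("A",(1.29,1.67)),("B",(1.29-np.pi,1.67-np.pi))]:
    yb,yc=yaws
    print(nm,planner.inverse_kinematics([.473,-.223,.11],[np.pi,0,yb]),planner.inverse_kinematics([.46,.02,.3],[np.pi,0,yc]))
    s=1 if nm=="A" else -1
    Ry=Rot.from_euler("ZY",[.1,np.radians(15)]).as_matrix()
    R=Ry@np.c_[[0,s,0],[s,0,0],[0,0,-1]]
    for x,z in [(-.1,.08),(-.08,-.053),(-.006,-.053),(-.006,-.08)]:
        p=np.array([.606,.0845,.132])+Ry@np.array([x,0,z+.1093])
        print(p,planner.inverse_kinematics(p,tool(R)))
E
```

```text
A [ 0.505   0.7682 -0.2517  1.9788  0.4147  0.4439 -0.337 ] [ 0.2731  0.4364 -0.6116  1.9436  0.3259  0.8601 -0.4109]
[0.5586 0.0797 0.3407] [ 0.109   0.6915 -0.6307  1.3498  0.2975  1.4683 -0.4225]
[0.5436 0.0782 0.2071] [ 0.0773  0.7925 -0.5392  1.5701  0.3362  1.1454 -0.4535]
[0.6147 0.0854 0.1879] [ 0.043   0.9065 -0.5181  1.3393  0.3548  1.2567 -0.4077]
[0.6078 0.0847 0.1619] [ 0.0417  0.9257 -0.5069  1.3849  0.365   1.1938 -0.4192]
B [ 0.13    0.8034  0.3779  1.9983 -0.643   0.4588 -2.432 ] [-0.8414  0.7257  1.309   1.9921 -0.8082  1.0898 -2.206 ]
[0.5586 0.0797 0.3407] [-0.7131  0.9526  1.3037  1.3992 -0.7522  1.6647 -2.4815]
[0.5436 0.0782 0.2071] [-0.6129  0.8979  0.8242  1.6103 -0.6126  1.2081 -2.6435]
[0.6147 0.0854 0.1879] [-0.5713  1.0345  0.8895  1.3801 -0.6986  1.3491 -2.6481]
[0.6078 0.0847 0.1619] [-0.5647  1.0437  0.8428  1.4245 -0.6952  1.2794 -2.6462]
```

```bash
python3 - <<'E'
from h import *
robot.move_to([.45,.02,.30],[np.pi,0,1.67]); snap("wrist","pics/w_stand.png"); print(readout.observe()["time"])
robot.move_to([.455,-.225,.25],[np.pi,0,1.29]); snap("wrist","pics/w_bin.png"); print(readout.observe()["time"])
c=load("pics/w_stand.png");Ry=Rot.from_euler("ZY",[.1,np.radians(15)]).as_matrix()
print(proj(c,[np.array([.606,.0845,.132])+Ry@np.array([0,y,z]) for z in(0,-.028) for y in (-.07,.07)]))
E
```

```text
2.475
3.5083
[[505.2759 237.8697]
 [532.869   59.5469]
 [483.8353 229.1642]
 [506.213   64.4027]]
```

View pics/w_stand.png

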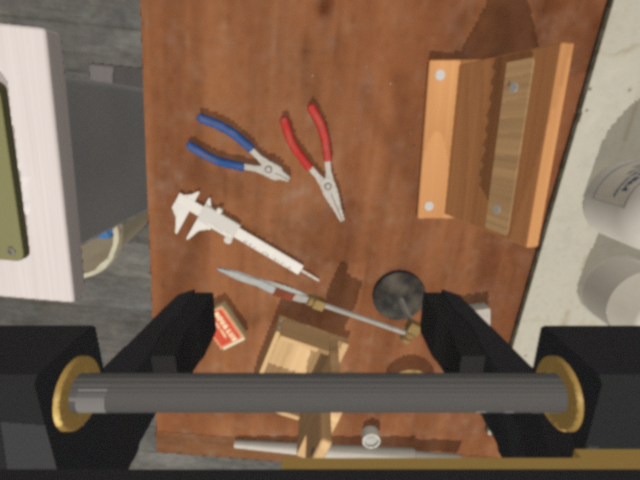

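View pics/w_bin.png

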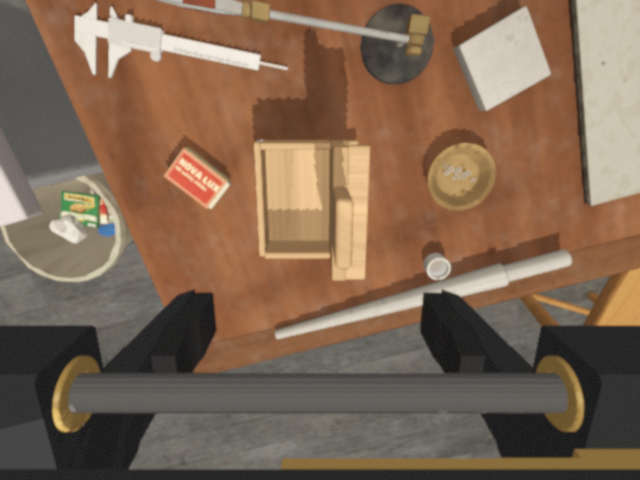

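The stand's cleat is seen at about (486–534, 56–233), matching the prediction. The bin at (258–370, 140–280) clearly has the strip along its rear edge at x≈365, so it is the right one. I'll enlarge both for exact corners.

```bash
python3 - <<'E'
import cv2,numpy as np
a=cv2.imread("pics/w_stand.png")[40:250,470:550];b=cv2.imread("pics/w_bin.png")[130:290,250:380]
A=cv2.resize(a,None,fx=2.8,fy=2.8,interpolation=cv2.INTER_CUBIC);B=cv2.resize(b,None,fx=3.65,fy=3.65,interpolation=cv2.INTER_CUBIC)
o=np.zeros((590,710,3),np.uint8);o[:A.shape[0],:A.shape[1]]=A;o[:B.shape[0],230:230+B.shape[1]]=B
cv2.imwrite("pics/crop2.png",cv2.convertScaleAbs(o,alpha=1.3));print(A.shape,B.shape)
E
```

```text
(588, 224, 3) (584, 474, 3)
```

View pics/crop2.png

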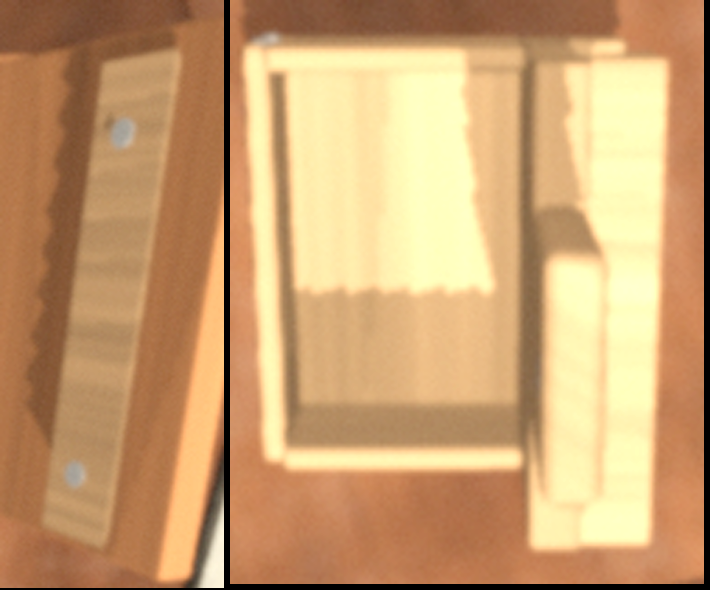

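```bash
cat > fit.py <<'E'
from h import *
from scipy.optimize import least_squares
def fit(cal,px,P,tilt,z0,x0):
    "planar pose (x,y,yaw) of model points P from pixels px"
    T=lambda v:np.array([v[0],v[1],z0])+P@Rot.from_euler("ZY",[v[2],tilt]).as_matrix().T
    r=least_squares(lambda v:(proj(cal,T(v))-px).ravel(),x0,loss="soft_l1")
    return r.x,proj(cal,T(r.x))-px
E
python3 - <<'E'
from fit import *
c=load("pics/w_stand.png")
px=np.array([(178,50),(105,545),(103,62),(43,525)])/2.8+[470,40]
P=np.array([(0,70,0),(0,-70,0),(0,70,-28),(0,-70,-28)])/1e3
print(*fit(c,px,P,np.radians(15),.132,[.606,.0845,.1]))
print(onplane(c,px,P[:,2]*np.cos(np.radians(15))+.132))
c=load("pics/w_bin.png")
px=(np.array([(545,255),(603,257),(601,503),(545,503),(667,60),(651,546),(530,547),(247,47),(265,460)])-[230,0])/3.65+[250,130]
P=np.array([(-6,25,150),(6,25,150),(6,-25,150),(-6,-25,150),(22,55,96),(22,-55,96),(-6,-55,100),(-76,55,46),(-76,-55,46)])/1e3
print(*fit(c,px,P,0,0,[.473,-.223,-.279]))
# check using the 'top' camera, tray front corners
v=fit(c,px,P,0,0,[.473,-.223,-.279])[0]
t=vision.get_calibration("top");T=np.r_[v[:2],0]+P[7:]@Rot.from_euler("z",v[2]).as_matrix().T
print(proj(t,T))
E
```

```text
[0.6067 0.0863 0.1087] [[-0.0117 -0.8109]
 [-0.2438  1.3256]
 [ 0.0049  0.0595]
 [ 0.2737 -0.0457]]
[[0.5992 0.1553 0.132 ]
 [0.6142 0.0179 0.132 ]
 [0.5918 0.1551 0.105 ]
 [0.6068 0.0158 0.105 ]]
[ 0.4746 -0.2252 -0.2751] [[ 0.0579 -0.9223]
 [ 2.4917 -1.5037]
 [ 1.0486  2.0597]
 [-0.8879  2.092 ]
 [ 0.351  -0.2836]
 [-0.4048 -0.9627]
 [ 0.1014  0.7199]
 [-1.989  -0.3671]
 [-0.9381  2.3736]]
[[403.7888 298.7673]
 [455.4313 313.5191]]
```

```bash
cat > m.py <<'E'
from fit import *
C=np.array([.6067,.0863,.132]); YC=.1087
B=Rot.from_euler("ZY",[YC,np.radians(15)]).as_matrix(); RT=tool(B@np.array([[0,1,0],[1,0,0],[0,0,-1.]]))
def tcp(x,z,y=0): return C+B@np.array([x,y,z+.128-robot.pinch_z])
E
python3 - <<'E'
from m import *
o=[np.pi,0,np.pi/2-.2751]; p=np.array([.4746,-.2252,.128-robot.pinch_z])
robot.move_to(p+[0,0,.09],o); robot.servo_line(p,vel=.12)
claw.close_gripper(40); s=readout.observe(); print(s["time"],s["gripper_width"],s["gripper_force"],s["position"])
robot.servo_line(p+[0,0,.2],vel=.2); s=readout.observe(); print(s["time"],s["gripper_width"],s["force"])
robot.servo_line(tcp(-.1,.06),RT,vel=.2); s=readout.observe(); print(s["time"],s["gripper_width"],s["force"],s["position"],tcp(-.1,.06))
robot.servo_line(tcp(-.08,-.053),vel=.15); print(readout.observe()["time"])
snap("wrist","pics/w_hold.png"); snap("scene","pics/s_hold.png"); snap("top","pics/t_hold.png")
a=cv2.imread("pics/w_hold.png");b=cv2.imread("pics/s_hold.png")[170:320,180:340]
cv2.imwrite("pics/hold.png",np.hstack([cv2.resize(a,(480,360)),cv2.resize(b,(320,300))[:360] if 0 else cv2.copyMakeBorder(cv2.resize(b,(320,300)),0,60,0,0,0)]))
E
```

```text
5.875 0.011899509792383954 39.97985765719989 [ 0.4743 -0.2252  0.1092]
7.025 0.011696899499122374 [ 0.3263  0.2327 -2.8359]
8.7583 0.011918512397007952 [-0.6058 -0.153  -2.1306] [0.5542 0.0792 0.3215] [0.5542 0.0806 0.3214]
9.675
```

View pics/hold.png

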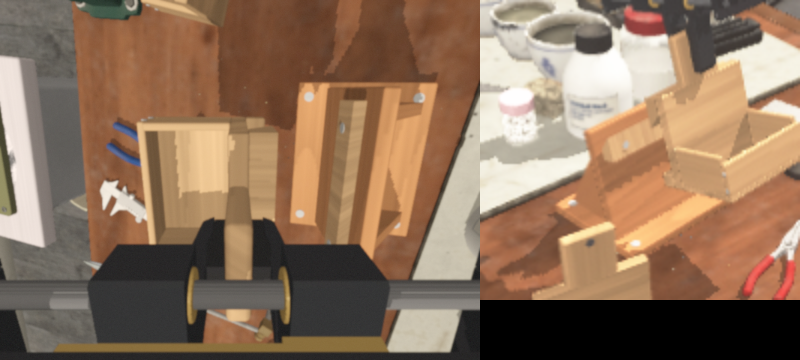

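The wrist view shows the bin held level with the board, its strip facing the cleat at about (340,175) in the composite. I'll do one enlargement to check that it is centred and square before hooking.

```bash
python3 - <<'E'
import cv2
a=cv2.imread("pics/w_hold.png")[120:330,170:500]
cv2.imwrite("pics/crop3.png",cv2.convertScaleAbs(cv2.resize(a,None,fx=2.4,fy=2.4,interpolation=cv2.INTER_CUBIC),alpha=1.3))
E
```

```text
(no output)
```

View pics/crop3.png

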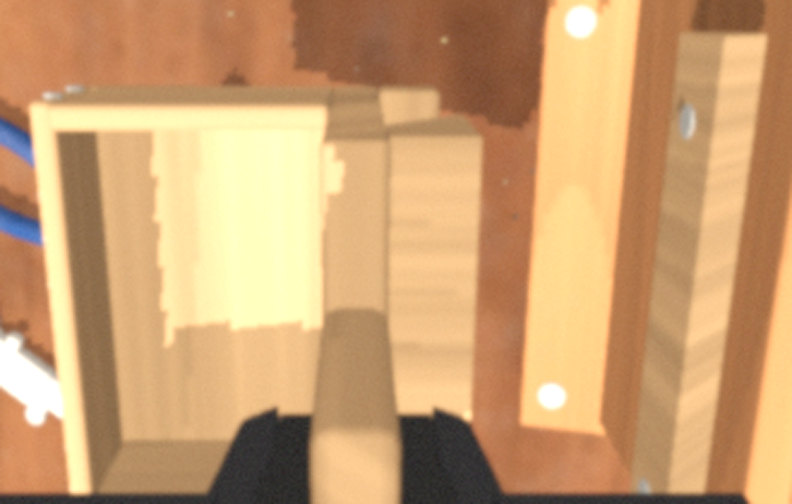

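```bash
python3 - <<'E'
from m import *
c=load("pics/w_hold.png"); s=readout.observe(); print(s["position"],tcp(-.08,-.053))
f=lambda P:(proj(c,P)-[170,120])*2.4
o=C+B@np.array([-.08,0,-.053])
print("bin: strip rear top +y, strip front +y, plate front +y, tray front +y",f([o+B@np.array(q)/1e3 for q in [(22,55,96),(6,55,96),(-6,55,100),(-76,55,46)]]))
print("cleat U+,U-,L+,L-",f([C+B@np.array(q)/1e3 for q in [(0,70,0),(0,-70,0),(0,70,-28),(0,-70,-28)]]))
E
```

```text
[0.545  0.0798 0.2081] [0.5444 0.0795 0.2071]
bin: strip rear top +y, strip front +y, plate front +y, tray front +y [[476.6289 136.4008]
 [384.892  136.3826]
 [315.1686 139.8041]
 [ 15.1311 103.9721]]
cleat U+,U-,L+,L- [[724.3651  36.8677]
 [658.291  593.3163]
 [679.9133  31.9567]
 [627.5924 533.2422]]
```

The strip corner (482,135) and cleat corner (722,35) in the crop agree with prediction, so y is right. The tray corner (33,104) is off, which suggests the bin has sagged a few degrees in the grip. I'll fit that in-hand pitch.

```bash
python3 - <<'E'
from m import *
c=load("pics/w_hold.png"); s=readout.observe()
px=np.array([(482,135),(388,136),(33,104),(438,90),(72,90)])/2.4+[170,120]
P=np.array([(22,55,96),(6,55,96),(-76,55,46),(22,55,0),(-76,55,0)])/1e3
Rt=Rot.from_euler("xyz",s["eef_rot"]).as_matrix(); Bg=Rt@np.array([[0,1,0],[1,0,0],[0,0,-1.]])
print("grip tilt/yaw",Rot.from_matrix(Bg).as_euler("ZYX"))
pin=s["position"]-Rt[:,2]*robot.pinch_z; g=np.array([0,0,.128])
def T(v): # v = dy,dz,pitch offset of bin about pinch, dx
    return pin+(Rot.from_euler("y",v[2]).apply(P-g)+[v[3],v[0],v[1]])@Bg.T
for fixx in (0,1):
    r=least_squares(lambda v:np.r_[(proj(c,T(np.r_[v[:3],0 if fixx else v[3]]))-px).ravel(),v[3]*300],[0,0,0,0.])
    print(r.x,(proj(c,T(r.x))-px))
E
```

```text
grip tilt/yaw [0.1085 0.2597 0.0003]
[-0.001  -0.0056  0.008   0.0011] [[-0.5265  0.9009]
 [ 1.4974  0.5035]
 [-2.8309  0.591 ]
 [-2.0717 -1.4541]
 [ 3.9069 -1.444 ]]
[-0.0008 -0.0037 -0.0054  0.    ] [[-1.5047  1.1142]
 [ 0.0025  0.6426]
 [-3.5135  0.347 ]
 [-0.9319 -1.4975]
 [ 4.3513 -1.6739]]
```

The pitch is essentially right (under 0.01 rad) and y is about 1 mm off. Next: hook it on and lower it, watching the force.

```bash
python3 - <<'E'
from m import *
Y=.0015
def say(t):
    s=readout.observe(); q=B.T@(s["position"]-C)-[0,0,.128-robot.pinch_z]; print(t,s["time"],q,"F",B.T@s["force"],s["wrist_torque"])
say("0"); robot.servo_line(tcp(-.08,-.049,Y),vel=.05)
print(robot.servo_line(tcp(-.008,-.049,Y),vel=.06,threshold=8)); say("in")
print(robot.servo_line(tcp(-.008,-.072,Y),vel=.04,threshold=8)); say("down")
print(robot.servo_line(tcp(-.007,-.084,Y),vel=.02,threshold=8)); say("seat")
snap("scene","pics/s_seat.png"); snap("wrist","pics/w_seat.png")
E
```

```text
0 9.825 [-0.0796  0.0002 -0.0519] F [ 0.6836  0.0738 -2.958 ] [ 0.0225 -0.5162 -0.0036]
False
in 11.425 [-0.0083  0.0015 -0.0489] F [ 0.8023  0.9017 -2.4323] [ 0.0437 -0.5521  0.029 ]
False
down 12.15 [-0.0079  0.0016 -0.0719] F [ 1.2311 -0.0242 -1.9072] [-0.0418 -0.5936  0.0043]
True
seat 12.625 [-0.0066  0.0017 -0.0803] F [-1.3847 -0.1253  4.866 ] [ 0.0156 -0.1843 -0.1003]
```

Contact came at (-6.6, 1.7, -80.3) mm, which is home. I'll release, retreat up the board and look.

```bash
python3 - <<'E'
from m import *
claw.open_gripper(); robot.wait(.3)
robot.servo_line(tcp(-.007,.06,.0015),vel=.15)
robot.servo_line(tcp(-.007,.10,.0015)+[-.05,-.05,0],vel=.15)
robot.wait(.5); s=readout.observe(); print(s["time"],s["force"])
snap("scene","pics/s_end.png"); snap("top","pics/t_end.png"); c,w=snap("wrist","pics/w_end.png")
sc=cv2.imread("pics/s_end.png")[190:310,200:360]
o=np.zeros((480,800,3),np.uint8); o[:300,:400]=cv2.resize(sc,(400,300),interpolation=cv2.INTER_CUBIC)
o[:300,400:]=cv2.resize(w,(400,300)); t=cv2.imread("pics/t_end.png")[150:250,220:380]; o[300:,:288]=cv2.resize(t,(288,180))
cv2.imwrite("pics/end.png",o)
E
```

```text
16.45 [ 0.2487 -0.5758 -0.7177]
```

View pics/end.png

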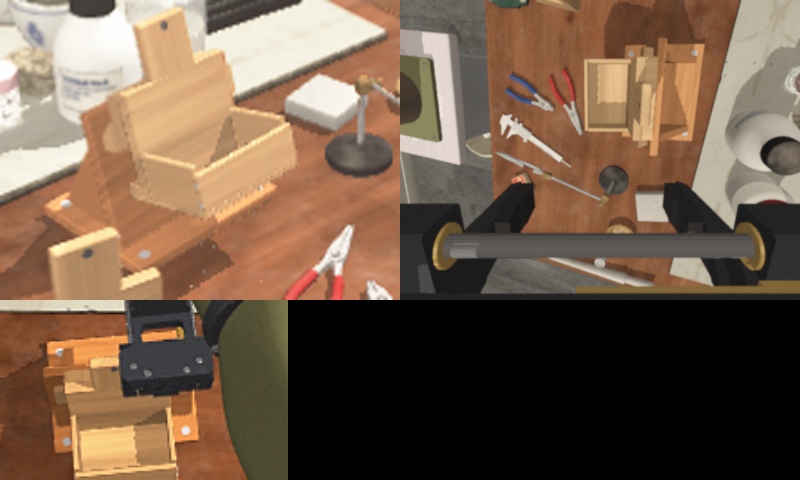

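The bin hangs flush and centred on the cleat, with its back parallel to the board. The gripper is clear of it and the flat-backed bin hasn't moved.

```bash
python3 -c "
from bench import job
print(job.sign_off())"
```

```text
the job is handed in; nothing more can be done
None
```

The strip-backed bin hangs on the cleat, within about 2 mm of centre and with its back flush to the board; it is released, the flat-backed bin is untouched, and the job was handed in at about 16.5 s.

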